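# Check an upturned sample cup with the sprung probe

## Robot

A 7-joint arm with a two-finger parallel gripper is mounted at the origin on the work surface. World frame = base frame: x ahead of the robot, y to its left, z up, the work surface at z = 0. Lengths are in m, angles in rad, forces in N, time in s.
With the tool pointing down it reaches from about 0.4 to 0.85 m from the base axis. Payload 4.5 kg.
Tool frame: the origin (TCP) lies where the fingers leave the gripper's body, on its centre line; the fingertips stand 64 mm ahead of it and the grasp point (between the pads) lies 45 mm ahead of it; z points along the fingers, y is the line along which they close (so a half turn about z gives the same grasp; the last joint's range is limited). The gripper opens to 88 mm and grips with 3 to 60 N. Pads are 18 mm wide; open, the fingers measure 123 mm over their backs; the gripper's body (75 mm by 187 mm) begins 45 mm behind the grasp point.
Start: joints at [-1.228, 0.689, -0.195, 1.565, 0.157, 0.902, -0.215], TCP at [0.19, 0.595, 0.303] pointing down, gripper open.
Joint ranges: [-3.01, 3.01], [-0.46, 2.08], [-1.47, 1.51], [0.13, 2.56], [-1, 4.14], [0.04, 2.09], [-2.66, 2.66]. Speed limits (rad/s): [2.57, 2.57, 3.14, 3.14, 3.14, 3.14, 3.14].

## Interface

Orientations are given as a unit quaternion [x, y, z, w].
In Python, from plant import r gives the robot as it stands.
- The arm moves only by the tool play_rows, never from a script. Its arguments are lists of equal length, an entry for each row: "translation": the shift along the tool's x, y, z in m, a list of three; "delta_rot": the turn, a rotation vector about the tool's x, y, z in degrees, a list of three; "grip": the opening, from -1 (shut) to 1 (fully open). In form: {"translation": [[x, y, z], ...], "delta_rot": [[rx, ry, rz], ...], "grip": [grip, ...]}. A call has 1 to 20 rows; each row shifts and turns the commanded pose from where the row before left it, along the tool's axes as they then stand; what a row does not reach is not made up. A row lasts 1/8 s, in which the tool goes at most 62.5 mm and 10.7 degrees, less where a joint would pass 70% of its speed; a pose out of reach is approached as far as the arm can. A call with a gripper value outside its range is refused whole. The fingers move at their own pace and stop on an object; "squeeze" is the grip in N (left out, the last holds). Time passes only in rows, so rows that do not move let the fingers close. It gives the time, the measured TCP pose, the force, the opening and the grip force at its end, in the units of the state.
- r.get_state(): the state, without advancing time (a new reading comes with each control period).
- r.snapshot(name): name is "scene" or "top" or "wrist"; returns the picture (400x640x3 uint8, blue, green, red); there is no depth.
- r.get_calibration(name): a dict with "intrinsics" (3x3 intrinsics, pixels), "eye" and "rotation" of the camera in the world. Camera axes: x right, y up, looking along -z (the intrinsics and any distortion apply to the point x, -y, -z); pixel columns grow to the right and rows downward; lengths in m; the calibration is good to about 2 mm. A picture is of the moment at which its call begins: read the wrist's pose just before it. get_calibration takes no time and is no camera call; for the wrist camera it gives the pose at the moment of the call.
- r.finish_job(): hands the job in; it is judged then, once.
Trained networks look in the newest picture that a camera, given by its name, has taken for a name from the list of things; names that differ only in an ending like _2 or _b are one class to them, and where a whole thing is asked for, a point or a joint stands for the part that bears it (a point fixed in the world has none). Each returns a list of dicts, best first, with "confidence" (0 to 1); they miss things now and then, are a little off and sometimes report something else, mostly with a low value. They report only what shows in the picture. A call takes as long as a camera call. They do not tell look-alikes from the thing itself.
- r.look_for(camera, target): "point" ([x, y, z] in m, in world coordinates, good to about 4 mm: the middle of the surface that is visible of it).
- r.silhouettes(camera, target): "pixels" (400x640 bool, what is visible of it).
The state is a dict: "clock": time; "q": joint angles; "qd": joint speeds; "joint_torque": joint torques, N m; "tool_pos": TCP position; "eef_rot": TCP orientation; "contact_force": force on the tool from outside, world axes, zero at the start; "moment": the same for the moment, N m; "opening": opening from 0.0 (shut) to 1.0 (fully open); "finger_force": force on a finger pad.
Only numpy, scipy, OpenCV 4.12 (cv2) and the standard library are available. Lean on these libraries where they do the work, as an engineer would, in place of code of your own. Each camera call takes 0.05 s, during which the arm holds its last target. There are 200 camera calls.

## Task

Turn the eight-sided aluminium cup over so that it stands mouth-down on the black granite plate, and let go of it. Then take the pen-shaped probe out of its stand and set its sprung tip inside the small ring engraved on the cup's upturned base: probe upright, pressed lightly and never jabbed, so that the tip is pushed about half way in. Finish while still holding the probe there, and leave everything else on the bench where it is.

Things in the scene. Friction and masses are not known exactly. Their poses are not given: they have to be found in the camera images.
- cup: Loose open octagonal bare aluminium cup, 62 mm across flats, flats 25.7 mm wide, 46 mm tall, straight 3 mm walls, 5 mm base, 0.12 kg. Starts mouth-up on the bench, any yaw. Origin: centre of the base's outer face; z points from base to mouth (down once turned over); flats face its x, y and the diagonals between. Lies on a flat without rolling.
- cup_spot (a point): Marked spot on the outer face of the cup's base: centre of a thin dark engraved ring, 16 mm outside diameter, with a dot in it, 14 mm from the base's centre along the cup's x. Underneath, hidden, until the cup is turned over. Axes as the cup's.
- plate: Black granite measuring plate, 180 x 180 x 20 mm, fixed to the bench. Origin: centre of its underside on the bench (its top is 20 mm above), x and y along its edges, z up.
- stand: Black plastic block, 70 x 70 x 70 mm, fixed to the bench, with an upright through hole of 25 mm diameter in the middle, in which the probe stands. Origin: centre of its underside, z up.
- probe: Loose pen-like probe, 0.13 kg: white round barrel, 18 mm diameter, 110 mm long; grey collar, 34 mm diameter, 6 mm thick, its underside 40 mm above the barrel's lower end. In the stand the collar rests on the block's top, 64 mm of barrel free above it; pull it up 65 mm to clear. Origin: middle of the barrel's lower end (30 mm over the bench at the start); z up the barrel; free tip ends 20 mm below.
- probe_tip (a point): Lowest point of the probe's sprung steel tip (8 mm diameter, rounded end) on the probe's axis: 20 mm below the probe's origin when free, less by what the tip is pushed in. Axes as the probe's.
- plunger (a joint): How far the probe's tip is pushed into the barrel: 0 = free, 0.012 m = fully in, at its stop. A spring of 400 N/m: half way in (6 mm) takes about 2.4 N.
- beaker: Bystander: round steel cup, 60 mm across, 60 mm tall. Origin: centre of its underside.
- carton: Bystander: cardboard box, 90 x 120 x 40 mm. Origin: centre of its underside.
- slidebox: Bystander: flat black plastic box, 50 x 76 x 20 mm. Origin: centre of its underside.
- collar: Bystander: steel ring lying flat, 44 mm across, 12 mm thick. Origin: centre of its underside.
- jar: Bystander: small glass jar with a white cap, 40 mm across, 50 mm tall. Origin: centre of its underside.
- pen: Bystander: black marker pen lying flat, 130 mm long (along its y), 12 mm wide, 10 mm thick. Origin: centre of its underside.
Not all that is in view belongs to the job. Leave any pink look-alike of the probe alone. What is shaped like the cup but orange is not meant.

How it is judged:
By the outcome, as a careful person would: the job done as asked, in the order asked, and still so for the second after the job is handed in, while the arm keeps its last pose, push and grip.
It also fails if it takes over 72 s, if anything falls off the work surface, if the arm or the gripper's body presses on something with over 40 N, if the wrist force passes 120 N, or if a joint passes its speed limit or range.

## Working session

There is one attempt and no reset: what is moved stays moved. The work goes in short steps, Python scripts to look and compute and a tool call to move; the robot and the scene stay as the last step left them, time stands still between calls to the robot, and variables do not carry over. Pictures are saved under pics/ and viewed, at most 10 in all, crops included, and the job is handed in when it is done.

Besides the shell and the picture viewer there is one more tool, called after "Request:" as name(argument=value, ...) on one line, values as JSON. play_rows: Moves the arm, as the interface text tells. Its arguments: {"type":"object","properties":{"translation":{"type":"array","items":{"type":"array","items":{"type":"number"}}},"delta_rot":{"type":"array","items":{"type":"array","items":{"type":"number"}}},"grip":{"type":"array","items":{"type":"number"}},"squeeze":{"type":"number"}},"required":["translation","delta_rot","grip"]}

```bash
ls; mkdir -p pics
python3 - <<'E'
from plant import r
import cv2
s=r.get_state(); print(s)
for n in("scene","top"):
    im=r.snapshot(n); cv2.imwrite(f"pics/{n}0.png",im)
    c=r.get_calibration(n); print(n,c)
    for t in("cup","plate","stand","probe"):
        for d in r.look_for(n,t): print(n,t,d)
E
```

```text
pics
{'clock': 0.0, 'q': array([-1.22818269,  0.6899991 , -0.19451286,  1.56631679,  0.15730476,
        0.90247678, -0.21509798]), 'qd': array([ 0.0005411 ,  0.00224596, -0.00119427, -0.00030295, -0.00126768,
        0.00141953,  0.0001573 ]), 'joint_torque': array([ 2.84855460e-04, -5.27555251e+01, -1.26682207e+00, -1.53427684e+01,
       -5.26627398e-02,  6.42280225e-03,  1.57925165e-04]), 'tool_pos': array([0.1898429 , 0.59494644, 0.30190771]), 'eef_rot': array([ 1.53751868e-01,  9.88109076e-01, -9.01011510e-04, -7.44785213e-05]), 'contact_force': array([ 0.69385816,  0.54976037, -0.38556272]), 'moment': array([ 0.00770822, -0.02200875, -0.02132473]), 'finger_force': 0.0, 'opening': 0.9996356229452494}
scene {'intrinsics': array([[472.95824439,   0.        , 310.93289127],
       [  0.        , 472.95824439, 196.7959948 ],
       [  0.        ,   0.        ,   1.        ]]), 'eye': array([ 1.53822141, -0.19099154,  0.89381442]), 'rotation': array([0.32511195, 0.27495545, 0.57853191, 0.69570292])}
scene cup {'point': [0.4766, 0.2624, 0.0299], 'confidence': 0.68}
scene cup {'point'
[... 446 characters left out ...]
  [  0.        ,   0.        ,   1.        ]]), 'eye': array([ 0.46230035, -0.00884024,  1.21916853]), 'rotation': array([ 0.02916153, -0.03238998, -0.70437912,  0.70848468])}
top cup {'point': [0.468, 0.2653, 0.0065], 'confidence': 0.66}
top cup {'point': [0.5653, 0.2011, 0.0046], 'confidence': 0.64}
top plate {'point': [0.6103, 0.0275, 0.0187], 'confidence': 0.82}
top plate {'point': [0.7024, 0.3045, 0.0369], 'confidence': 0.67}
top stand {'point': [0.4571, -0.2464, 0.0695], 'confidence': 0.7}
top probe {'point': [0.4476, -0.3375, 0.0702], 'confidence': 0.65}
top probe {'point': [0.6126, 0.0264, 0.0198], 'confidence': 0.58}
top probe {'point': [0.4531, -0.2506, 0.0847], 'confidence': 0.46}
```

View pics/scene0.png

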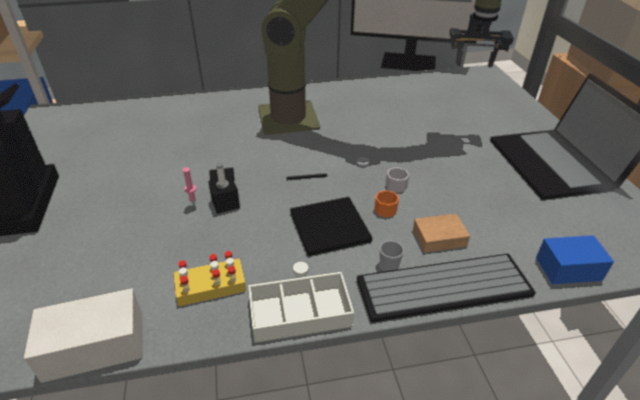

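View pics/top0.png

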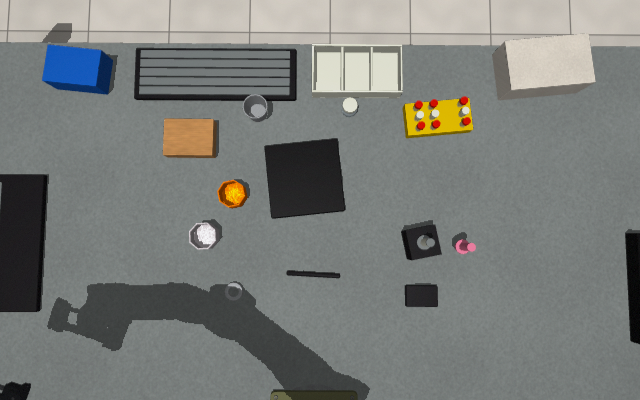

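The wanted cup is the bare aluminium octagon: top (204,235), scene (397,180). It could be confused with the orange octagon at top (232,193) or the round steel beaker at top (257,107). The wanted probe is the white one in the stand: top (425,241), scene (222,178). Its look-alike is the pink one at top (465,246).

I'll check both choices in one crop and fit their poses.

```bash
cat > h.py <<'E'
import numpy as np, cv2
from scipy.optimize import minimize, least_squares
from scipy.spatial.transform import Rotation as R
from plant import r
def proj(P,c):
    p=R.from_quat(c["rotation"]).inv().apply(np.atleast_2d(P)-c["eye"])
    k=np.asarray(c["intrinsics"]); return np.c_[k[0,0]*p[:,0]/-p[:,2]+k[0,2], -k[1,1]*p[:,1]/-p[:,2]+k[1,2]]
def ray(uv,c):
    k=np.asarray(c["intrinsics"]); d=np.array([(uv[0]-k[0,2])/k[0,0],-(uv[1]-k[1,2])/k[1,1],-1.])
    return np.asarray(c["eye"]),R.from_quat(c["rotation"]).apply(d)
def on_plane(uv,c,z):
    e,d=ray(uv,c); return e+d*(z-e[2])/d[2]
OCT=31/np.cos(np.pi/8)*np.array([[np.cos(a),np.sin(a)] for a in np.pi/8+np.arange(8)*np.pi/4])/1000
def SQ(w): return w/2*np.array([[1,1],[-1,1],[-1,-1],[1,-1]])
def fit(views,foot,z0,z1,x0):
    """views: (mask,cal); prism silhouettes -> x,y,yaw"""
    def render(x,c,shape):
        q=foot@np.array([[np.cos(x[2]),np.sin(x[2])],[-np.sin(x[2]),np.cos(x[2])]])+x[:2]
        uv=proj(np.r_[np.c_[q,np.full(len(q),z0)],np.c_[q,np.full(len(q),z1)]],c)
        h=cv2.convexHull(uv.astype(np.float32))
        m=np.zeros(shape,np.uint8); cv2.fillConvexPoly(m,np.round(h*16).astype(np.int32),255,cv2.LINE_AA,4); return m/255.
    cost=lambda x:sum(np.abs(render(x,c,m.shape)-m).sum()/m.sum() for m,c in views)
    best=None
    for yaw in x0[2] if np.ndim(x0[2]) else [x0[2]]:
        s=np.array([x0[0],x0[1],yaw]); sim=np.array([s,s+[.006,0,0],s+[0,.006,0],s+[0,0,.12]])
        o=minimize(cost,s,method="Nelder-Mead",options=dict(initial_simplex=sim,xatol=1e-4,fatol=1e-5))
        if best is None or o.fun<best.fun: best=o
    return best.x,best.fun
def mask(cam,t,xy=None,z=0.03):
    """silhouette whose centroid is nearest xy"""
    L=r.silhouettes(cam,t); c=r.get_calibration(cam)
    if not L: return None
    def d(s):
        v,u=np.nonzero(s["pixels"]); return np.linalg.norm(on_plane((u.mean(),v.mean()),c,z)[:2]-xy)
    s=min(L,key=d) if xy is not None else L[0]
    return s["pixels"].astype(float),c
def opts(n,sym): return np.arange(n)/n*sym
E
python3 - <<'E'
from h import *
for n in("scene","top"): r.snapshot(n)
a=cv2.imread("pics/top0.png");b=cv2.imread("pics/scene0.png")
def crop(i,u,v): return cv2.resize(i[v-25:v+25,u-33:u+33],None,fx=6,fy=6,interpolation=cv2.INTER_CUBIC)
cv2.imwrite("pics/choice.png",np.vstack([np.hstack([crop(a,204,235),crop(b,397,180)]),np.hstack([crop(a,435,241),crop(b,212,186)])])[:600,:800])
def both(t,xy,z,foot,z0,z1,sym):
    V={n:mask(n,t,np.array(xy),z) for n in("top","scene")}
    for k,v in [("top",[V["top"]]),("scene",[V["scene"]]),("both",list(V.values()))]:
        if any(q is None for q in v): print(k,"none");continue
        x,f=fit(v,foot,z0,z1,(*xy,opts(5,sym))); print(t,k,np.round(x[:2],4),round(np.degrees(x[2]),1),round(f,3))
both("cup",(.468,.265),.023,OCT,0,.046,np.pi/4)
both("plate",(.61,.0275),.02,SQ(.18),0,.02,np.pi/2)
both("stand",(.457,-.25),.05,SQ(.07),0,.07,np.pi/2)
# kinematics guess
s=r.get_state(); q=s["q"]; M=R.from_quat(s["eef_rot"]).as_matrix()
import itertools
for sg in itertools.product([1,-1],repeat=4):
  for off in(0,np.pi/2,np.pi,-np.pi/2):
    for off7 in(0,np.pi/2,np.pi,-np.pi/2):
      for s2 in itertools.product([1,-1],repeat=3):
        G=R.from_euler("z",sg[0]*q[0]+off)*R.from_euler("y",s2[0]*q[1])*R.from_euler("z",sg[1]*q[2])*R.from_euler("y",s2[1]*q[3])*R.from_euler("z",sg[2]*q[4])*R.from_euler("y",s2[2]*q[5])*R.from_euler("z",sg[3]*q[6]+off7)
        e=(G.inv()*R.from_matrix(M)).magnitude()
        if e<.05: print("kin",sg,off,off7,s2,round(e,4))
E
```

```text
cup top [0.468 0.265] 0.0 0.108
cup scene [0.4667 0.261 ] 18.4 0.095
cup both [0.4672 0.262 ] 11.4 0.24
plate top [0.609  0.0261] 6.2 0.067
plate scene [-1.3367  1.1342] -641.7 1.0
plate both [-1.3367  1.1342] -641.7 2.0
top none
scene none
both none
kin (-1, -1, -1, -1) 0 1.5707963267948966 (1, 1, 1) 0.0
kin (-1, -1, -1, -1) 0 1.5707963267948966 (-1, -1, -1) 0.0002
kin (-1, -1, -1, -1) 1.5707963267948966 3.141592653589793 (1, 1, 1) 0.0001
kin (-1, -1, -1, -1) 1.5707963267948966 3.141592653589793 (-1, -1, -1) 0.0001
kin (-1, -1, -1, -1) 3.141592653589793 -1.5707963267948966 (1, 1, 1) 0.0002
kin (-1, -1, -1, -1) 3.141592653589793 -1.5707963267948966 (-1, -1, -1) 0.0
kin (-1, -1, -1, -1) -1.5707963267948966 0 (1, 1, 1) 0.0001
kin (-1, -1, -1, -1) -1.5707963267948966 0 (-1, -1, -1) 0.0001
```

View pics/choice.png

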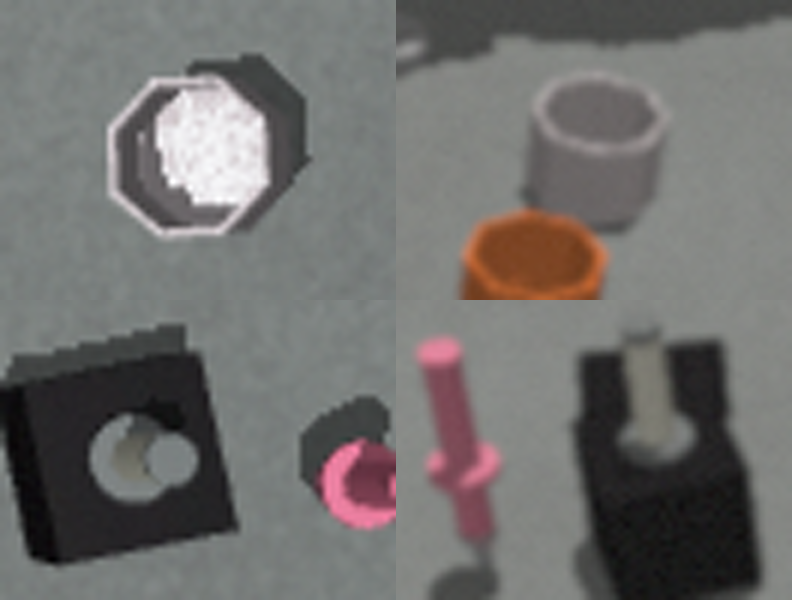

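The crop confirms both: the grey octagon (left and centre of the top row) and the white probe in the black stand (bottom row). The pink probe and orange cup are the look-alikes. Next I move over the cup for a close look and gather kinematic samples on the way.

Request:
play_rows(translation=[[-0.04,-0.025,0],[-0.04,-0.025,0],[-0.04,-0.025,0],[-0.04,-0.025,0],[-0.04,-0.025,0],[-0.04,-0.025,0],[-0.04,-0.025,0],[-0.04,-0.025,0],[-0.03,-0.02,0],[0,0,0],[0,0,0]], delta_rot=[[0,0,0],[0,0,0],[0,0,0],[0,0,0],[0,0,0],[0,0,0],[0,0,0],[0,0,0],[0,0,0],[0,0,0],[0,0,0]], grip=[1,1,1,1,1,1,1,1,1,1,1])

```text
clock: 2.28
tool_pos: [0.456, 0.2804, 0.3028]
eef_rot: [0.153, 0.988, 0.001, -0.0]
contact_force: [-0.7, 1.1, -0.2]
opening: 1.01
finger_force: 0.0
```

```bash
cat >> h.py <<'E'
import json,os
def log():
    s=r.get_state(); L=json.load(open("kin.json")) if os.path.exists("kin.json") else []
    L.append([list(map(float,s[k])) for k in("q","tool_pos","eef_rot")]); json.dump(L,open("kin.json","w")); return s
E
python3 - <<'E'
from h import *
json.dump([[[-1.22818269,.6899991,-.19451286,1.56631679,.15730476,.90247678,-.21509798],[.1898429,.59494644,.30190771],[.153751868,.988109076,-.00090101,-.0000744785]]],open("kin.json","w"))
s=log(); print(s["clock"],s["tool_pos"],s["q"])
c=r.get_calibration("wrist"); im=r.snapshot("wrist"); cv2.imwrite("pics/w1.png",im)
T=R.from_quat(s["eef_rot"]); print("cam in tool",T.inv().apply(c["eye"]-s["tool_pos"]),(T.inv()*R.from_quat(c["rotation"])).as_matrix().round(3),c["intrinsics"])
print(r.look_for("wrist","cup"))
m=mask("wrist","cup",np.array([.467,.262]))
if m: print(fit([m],OCT,0,.046,(.467,.262,opts(5,np.pi/4))), m[0].sum())
E
```

```text
2.275 [0.45602194 0.28035523 0.30281657] [-0.48272591  0.57539726 -0.24754649  1.83490747  0.19442473  0.75435998
  0.42869683]
cam in tool [ 0.06621323 -0.00053833 -0.08307915] [[-0.     0.966  0.258]
 [ 1.     0.    -0.   ]
 [-0.001  0.258 -0.966]] [[334.5323471    0.         316.45898625]
 [  0.         334.5323471  203.00363212]
 [  0.           0.           1.        ]]
[{'point': [0.5595, 0.2076, 0.0177], 'confidence': 0.92}, {'point': [0.4685, 0.263, 0.0065], 'confidence': 0.71}, {'point': [0.6756, 0.3071, 0.037], 'confidence': 0.44}]
(array([0.46765879, 0.26513384, 0.79190882]), np.float64(0.06088636436571355)) 3055.0
```

View pics/w1.png

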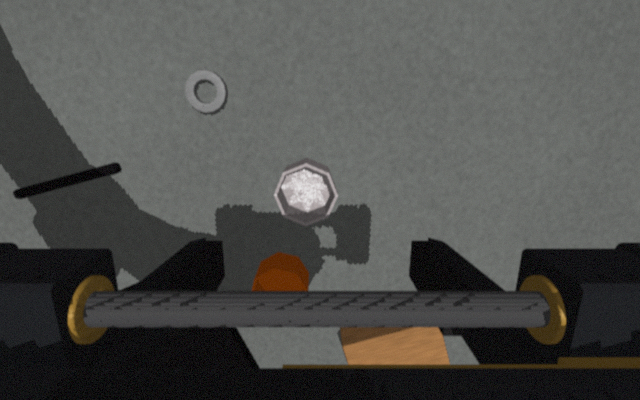

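The cup shows at wrist pixel (306,192), with the orange one at (280,275) and the steel collar ring at (206,92). The cup's centre is near (0.468, 0.265) and its flats face world x and y. I'll turn the tool so its y lies along world x and come to a pre-grasp.

Request:
play_rows(translation=[[0,0,0],[0,0,0],[0,0,0],[0,0,0],[0,0,0],[0,0,0],[0,0,0],[0,0,0],[0,0,0]], delta_rot=[[0,0,9],[0,0,9],[0,0,9],[0,0,9],[0,0,9],[0,0,9],[0,0,9],[0,0,9],[0,0,0]], grip=[1,1,1,1,1,1,1,1,1])

```text
clock: 3.55
tool_pos: [0.4558, 0.2806, 0.3027]
eef_rot: [0.704, 0.71, 0.0, -0.0]
contact_force: [-0.3, 0.8, -0.3]
opening: 0.998
finger_force: 0.0
```

```bash
cat >> h.py <<'E'
def fk(q,p):
    # p: d1,L1,L2,L3, a_sh, a_el, a_wr (x offsets), b? 
    d1,L1,L2,L3,a1,a2,a3,a4=p
    A=R.from_euler("z",-q[0]); P=np.array([0,0,d1]); 
    P=P+A.apply([a1,0,0]); A=A*R.from_euler("y",q[1])*R.from_euler("z",-q[2]); P=P+A.apply([a2,0,L1])
    A=A*R.from_euler("y",q[3])*R.from_euler("z",-q[4]); P=P+A.apply([a3,0,L2])
    A=A*R.from_euler("y",q[5]); P=P+A.apply([a4,0,L3]); A=A*R.from_euler("z",-q[6]+np.pi/2)
    return P,A
def kfit():
    L=json.load(open("kin.json"))
    f=lambda p:np.r_[np.concatenate([fk(q,p)[0]-np.array(t) for q,t,_ in L])*1e3, (p[4:])*3, .05*(p[:4]-[.35,.4,.4,.25])]
    o=least_squares(f,[.35,.4,.4,.25,0,0,0,0]); return o.x,o.fun
E
python3 - <<'E'
from h import *
s=log(); print(s["tool_pos"],s["q"],R.from_quat(s["eef_rot"]).as_matrix().round(3).tolist())
p,f=kfit(); print(p.round(4),f.round(2))
r.snapshot("wrist")
V=[]
m=mask("wrist","cup",np.array([.467,.262]))
if m: print(fit([m],OCT,0,.046,(.467,.262,opts(5,np.pi/4))), m[0].sum())
E
```

```text
[0.4558067  0.28060946 0.30271287] [-0.71904279  0.57312627  0.13086359  1.84724863 -0.10664694  0.72793453
 -0.5199703 ] [[-0.009, 1.0, -0.0], [1.0, 0.009, 0.0], [0.0, -0.0, -1.0]]
[-42.9286   1.1789  -0.4088 -41.1611  -0.2987  -0.4693  -0.7833  -0.3024] [-1.047e+01  4.340e+00  8.000e-02 -2.545e+01 -6.450e+00  9.700e-01
 -2.120e+00  4.032e+01 -1.050e+00 -9.000e-01 -1.410e+00 -2.350e+00
 -9.100e-01 -2.160e+00  4.000e-02 -4.000e-02 -2.070e+00]
(array([0.46767421, 0.26347809, 0.86253839]), np.float64(0.02248430825692533)) 3227.0
```

```bash
sed -i 's/(p\[4:\])\*3, .05\*(p\[:4\]-\[.35,.4,.4,.25\])/(p[4:])*30, 10*(p[:4]-[.35,.4,.4,.25])/' h.py
python3 - <<'E'
from h import *
p,f=kfit(); print(p.round(4),f.round(2))
L=json.load(open("kin.json"))
for q,t,o in L: print(np.degrees((fk(q,p)[1].inv()*R.from_quat(o)).magnitude()).round(2))
E
```

```text
[-0.2062  0.933   0.0753  0.5456 -0.0942 -0.3115 -0.2383 -0.1642] [-9.950e+00  2.110e+00  2.000e-02 -1.727e+01  1.532e+01  9.400e-01
 -2.945e+01  4.827e+01 -9.000e-01 -2.830e+00 -9.340e+00 -7.150e+00
 -4.930e+00 -5.560e+00  5.330e+00 -3.250e+00  2.960e+00]
0.0
0.0
0.0
```

```bash
cat >> h.py <<'E'
def fk(q,p):
    A=R.from_euler("z",-q[0]); P=np.array([0,0,p[0]])+A.apply([p[4],p[5],0])
    A=A*R.from_euler("y",q[1])*R.from_euler("z",-q[2]); P=P+A.apply([p[6],p[7],p[1]])
    A=A*R.from_euler("y",q[3])*R.from_euler("z",-q[4]); P=P+A.apply([p[8],p[9],p[2]])
    A=A*R.from_euler("y",q[5]); P=P+A.apply([p[10],p[11],p[3]]); A=A*R.from_euler("z",-q[6]+np.pi/2)
    return P,A
def kfit(w=30,w0=10):
    L=json.load(open("kin.json"))
    p0=np.r_[.35,.4,.4,.25,np.zeros(8)]
    f=lambda p:np.r_[np.concatenate([fk(q,p)[0]-np.array(t) for q,t,_ in L])*1e3, p[4:]*w, w0*(p[:4]-p0[:4])]
    o=least_squares(f,p0); return o.x,o.fun
E
python3 - <<'E'
from h import *
p,f=kfit(); print(p.round(3),f.round(1))
L=json.load(open("kin.json"))
for q,t,o in L: P=fk(q,np.r_[.35,.4,.4,.25,np.zeros(8)])[0]; print(np.round(P,3),np.round(t,3), np.degrees(np.arctan2(P[1],P[0])), np.degrees(np.arctan2(t[1],t[0])))
E
```

```text
[ 0.352  0.55   0.347  0.248  0.007 -0.019  0.001 -0.026  0.009 -0.
 -0.004 -0.   ] [-0.2 -0.   0.1  0.1 -0.1  0.  -0.  -0.  -0.1  0.2 -0.6  0.  -0.8  0.3
 -0.  -0.1 -0.   0.   1.5 -0.5 -0. ]
[0.115 0.552 0.16 ] [0.19  0.595 0.302] 78.25359765239212 72.3025110022925
[0.377 0.305 0.144] [0.456 0.28  0.303] 38.95561351839483 31.582557045560222
[0.393 0.277 0.137] [0.456 0.281 0.303] 35.20620131759679 31.61780636482732
```

Request:
play_rows(translation=[[0,0,0],[0,0,0],[0,0,0],[0,0,0],[0,0,0]], delta_rot=[[10,0,0],[10,0,0],[10,0,0],[0,0,0],[0,0,0]], grip=[1,1,1,1,1])

```text
clock: 4.28
tool_pos: [0.456, 0.2797, 0.3028]
eef_rot: [0.681, 0.686, -0.183, -0.182]
contact_force: [-0.4, 0.7, 0.2]
opening: 1.004
finger_force: 0.0
```

```bash
cat >> h.py <<'E'
LO=np.array([-3.01,-.46,-1.47,.13,-1,.04,-2.66]);HI=np.array([3.01,2.08,1.51,2.56,4.14,2.09,2.66])
def ik(p,pos,Rm,seeds,m=.03):
    best=None
    for s in seeds:
        def f(q):
            P,A=fk(q,p); return np.r_[(P-pos)*20,(A.inv()*Rm).as_rotvec()*4,.002*(q-s)]
        o=least_squares(f,np.clip(s,LO+m+.01,HI-m-.01),bounds=(LO+m,HI-m)); e=np.abs(o.fun[:6]).max()
        if best is None or e<best[1]: best=(o.x,e)
        if e<.01: break
    return best
def tool(az_y,tilt,out=None):
    """tool down with y at azimuth az_y (deg), then tilted about tool y by -tilt"""
    a=np.radians(az_y); y=np.array([np.cos(a),np.sin(a),0]);z=np.array([0,0,-1.]);x=np.cross(y,z)
    return R.from_matrix(np.c_[x,y,z])*R.from_euler("y",-tilt,degrees=True)
E
python3 - <<'E'
from h import *
s=log(); print(s["tool_pos"],s["q"].round(3),R.from_quat(s["eef_rot"]).as_matrix().round(3).tolist())
p,f=kfit(); print(p.round(3),f[:12].round(1))
np.save("p.npy",p)
L=json.load(open("kin.json"))
for q,t,o in L: print(np.degrees((fk(q,p)[1].inv()*R.from_quat(o)).magnitude()).round(2))
rng=np.random.default_rng(0); q0=np.array([0,.6,0,1.9,0,.7,-1.5])
seeds=[q0]+[q0+rng.normal(0,.7,7) for _ in range(12)]
for az in(-90,-60,-120,90,-45,0,180,135):
  for tilt in(-20,0,45,75,90):
    # grasp point at plate (0.6,.03,.05), TCP 45 behind
    A=tool(az,tilt); g=np.array([.60,.03,.05]); b=ik(p,g-A.apply([0,0,.045]),A,seeds); print(az,tilt,b[0].round(2),round(b[1],3), 'OK' if b[1]<.02 else '--')
E
```

```text
[0.45598672 0.27974635 0.3027747 ] [-0.521  0.759  0.007  1.525 -0.258  1.331 -0.385] [[-0.007, 0.867, -0.498], [1.0, 0.006, -0.003], [0.001, -0.498, -0.867]]
[ 0.353  0.557  0.346  0.26   0.003 -0.019  0.001 -0.027  0.002 -0.
 -0.    -0.   ] [-0.1 -0.1  0.1  0.2  0.  -0.   0.  -0.1 -0.1 -0.   0.1 -0. ]
0.0
0.0
0.0
0.0
-90 -20 [-0.13  0.93 -0.02  1.96  0.92  0.07 -2.63] 0.533 --
-90 0 [-0.14  0.96  0.03  1.76 -0.06  0.42 -1.64] 0.0 OK
-90 45 [-0.1   1.33  0.01  0.91 -0.07  1.68 -1.64] 0.0 OK
-90 75 [-0.1   1.53  0.04  0.64 -0.13  2.06 -1.64] 0.885 --
-90 90 [-0.08  1.54 -0.    0.69 -0.13  2.06 -1.67] 1.643 --
-60 -20 [ 0.53  1.18 -1.04  2.02  1.78  0.73 -2.63] 0.0 OK
-60 0 [-0.08  0.96 -0.08  1.76  0.16  0.43 -1.32] 0.0 OK
-60 45 [-0.25  1.31  0.06  1.    0.16  1.59 -1.32] 0.0 OK
-60 75 [-0.41  1.63  0.63  0.63 -0.12  2.06 -1.01] 0.419 --
-60 90 [-0.49  1.71  0.81  0.68 -0.11  2.06 -0.84] 0.834 --
-120 -20 [-0.46  0.99  0.36  1.97 -0.97  0.07 -1.42] 0.209 --
-120 0 [-0.21  0.97  0.14  1.77 -0.29  0.43 -1.95] 0.0 OK
-120 45 [ 0.06  1.29 -0.04  1.03 -0.3   1.54 -1.94] 0.0 OK
-120 75 [ 
[... 851 characters left out ...]
0.0 OK
0 75 [-0.71  1.42  0.29  1.37  0.74  1.34 -1.11] 0.0 OK
0 90 [-0.75  1.58  0.36  1.24  0.75  1.54 -1.1 ] 0.0 OK
180 -20 [-0.74  1.24  0.92  1.74 -0.89  0.69 -2.63] 0.0 OK
180 0 [-0.33  1.    0.37  1.77 -0.7   0.5  -2.63] 0.0 OK
180 45 [ 0.34  1.13 -0.19  1.65 -0.88  0.8  -2.14] 0.0 OK
180 75 [ 0.53  1.4  -0.34  1.44 -0.9   1.19 -2.04] 0.0 OK
180 90 [ 0.57  1.55 -0.42  1.31 -0.91  1.39 -2.04] 0.0 OK
135 -20 [ 0.14  1.16 -0.75  1.47  0.89  1.24  1.45] 0.0 OK
135 0 [ 0.31  1.09 -0.81  1.74  1.07  0.82  1.31] 0.0 OK
135 45 [ 0.71  1.29 -0.92  2.13  2.85  0.43 -0.01] 0.0 OK
135 75 [ 0.81  1.52 -0.72  2.1   4.11  0.74 -0.83] 0.0 OK
135 90 [ 1.16  2.05 -1.26  1.98  4.11  0.14 -0.41] 0.034 --
```

Run:
```python
from h import *
p=np.load("p.npy"); rng=np.random.default_rng(0); q0=np.array([0,.6,0,1.9,0,.7,-1.5])
S0=[q0]+[q0+rng.normal(0,.7,7) for _ in range(10)]
def chain(g,az,tilts):
    q=None;out=[]
    for t in tilts:
        A=tool(az,t); b=ik(p,g-A.apply([0,0,.045]),A,S0 if q is None else [q]); q=b[0]; out.append(b)
    return out
print("plate")
for az in range(-180,180,30):
    o=chain(np.array([.60,.03,.055]),az,[0,-20,-40,-60,-75,-90]); o2=chain(np.array([.60,.03,.055]),az,[0,15,25])
    print(az,[round(b[1],2) for b in o],[round(b[1],2) for b in o2],o[0][0].round(2),o[4][0].round(2),o2[2][0].round(2))
print("pick")
for az in range(-176,184,45):
    o2=chain(np.array([.4677,.2635,.027]),az,[0,15,25]); print(az,[round(b[1],2) for b in o2],o2[0][0].round(2),o2[2][0].round(2))
```

```text
plate
-180 [np.float64(0.0), np.float64(0.0), np.float64(0.26), np.float64(0.55), np.float64(0.82), np.float64(1.26)] [np.float64(0.0), np.float64(0.0), np.float64(0.0)] [-0.34  1.    0.38  1.77 -0.7   0.51 -2.63] [-1.12  1.88  1.48  1.7  -0.93  0.85 -2.63] [ 0.08  1.    0.02  1.74 -0.85  0.62 -2.29]
-150 [np.float64(0.0), np.float64(0.0), np.float64(0.0), np.float64(0.0), np.float64(0.16), np.float64(0.68)] [np.float64(0.0), np.float64(0.0), np.float64(0.0)] [-0.27  0.97  0.26  1.77 -0.5   0.46 -2.29] [-1.27  1.95  1.36  1.88 -0.97  0.42 -2.63] [ 0.02  1.06  0.06  1.54 -0.55  0.88 -2.13]
-120 [np.float64(0.0), np.float64(0.2), np.float64(0.97), np.float64(1.49), np.float64(1.19), np.float64(1.08)] [np.float64(0.0), np.float64(0.0), np.float64(0.0)] [-0.21  0.96  0.15  1.77 -0.29  0.44 -1.96] [-1.34  2.    1.21  1.99 -0.97  0.07 -2.63] [-0.04  1.1   0.06  1.38 -0.31  1.07 -1.9 ]
-90 [np.float64(0.0), np.float64(0.51), np.float64(1.85), np.float64(3.0), np.float64(3.09), np.float64(3.07)] [np.float64(0.0), np.float64(0.0), np.float64(0.0)] [-0.14  0.95  0.03  1.76 -0.06  0.43 -1.64] [
[... 2873 characters left out ...]
(0.0), np.float64(0.0), np.float64(0.0)] [-0.58  0.96 -0.04  1.96  0.15  0.22 -1.46] [-0.65  1.09 -0.01  1.56  0.12  0.92 -1.46]
4 [np.float64(0.0), np.float64(0.0), np.float64(0.0)] [-0.5   0.96 -0.17  1.95  0.55  0.27 -1.06] [-0.78  1.05 -0.01  1.75  0.52  0.71 -1.18]
49 [np.float64(0.0), np.float64(0.0), np.float64(0.0)] [-0.4   0.98 -0.34  1.95  0.88  0.37 -0.58] [-1.08  1.07  0.4   2.05  0.97  0.11 -0.99]
94 [np.float64(0.0), np.float64(0.0), np.float64(0.0)] [-0.31  1.   -0.49  1.95  1.05  0.48  0.05] [-0.29  1.14 -0.77  2.27  2.07  1.04 -1.03]
139 [np.float64(0.0), np.float64(0.0), np.float64(0.0)] [-0.18  1.07 -0.73  1.94  1.22  0.67  0.7 ] [ 0.09  1.28 -1.08  2.28  2.19  0.95 -0.01]
```

```bash
cat >> h.py <<'E'
def go(g,A,back=0.0):
    """from present pose: in-place turn (deg, tool axes), then shift in the turned tool axes (mm), so that the grasp point comes to g minus back along z"""
    s=log(); C=R.from_quat(s["eef_rot"]); pos=np.asarray(g)-A.apply([0,0,.045+back])
    rv=np.degrees((C.inv()*A).as_rotvec()); d=A.inv().apply(pos-s["tool_pos"])*1e3
    print("turn",rv.round(2),"shift mm",d.round(1),"| grasp pt now",(s["tool_pos"]+C.apply([0,0,.045])).round(4),"F",np.round(s["contact_force"],1),"clk",s["clock"],"open",round(s["opening"]*88,1))
E
python3 - <<'E'
from h import *
go([.4677,.2635,.027],tool(4.4,25),.08)
E
```

```text
turn [-30.26 -25.51   2.67] shift mm [101.1  10.4 132.2] | grasp pt now [0.4336 0.2796 0.2638] F [-0.4  0.7  0.2] clk 4.275 open 88.3
```

Request:
play_rows(translation=[[0,0,0],[0,0,0],[0,0,0],[0,0,0],[0.025,0.003,0.03],[0.025,0.003,0.03],[0.025,0.002,0.03],[0.026,0.002,0.03],[0,0,0.012],[0,0,0],[0,0,0]], delta_rot=[[-7.57,-6.38,0.67],[-7.57,-6.38,0.67],[-7.56,-6.38,0.67],[-7.56,-6.37,0.66],[0,0,0],[0,0,0],[0,0,0],[0,0,0],[0,0,0],[0,0,0],[0,0,0]], grip=[1,1,1,1,1,1,1,1,1,1,1])

```text
clock: 5.65
tool_pos: [0.4641, 0.3156, 0.1422]
eef_rot: [0.664, 0.716, -0.147, 0.158]
contact_force: [0.4, 1.1, -0.5]
opening: 1.002
finger_force: 0.0
```

Run:
```python
from h import *
r.snapshot("wrist"); m=mask("wrist","cup",np.array([.467,.262]))
x=None
if m: x,f=fit([m],OCT,0,.046,(.467,.262,opts(5,np.pi/4))); print(x,np.degrees(x[2])%45,f,m[0].sum(),np.nonzero(m[0])[0].max())
go([.4677,.2635,.027],tool(4.4,25)); print(r.get_state()["q"].round(2))
```

```text
[0.46713407 0.26371304 0.08461618] 4.848149757432923 0.01274669706700679 10423.0 269
turn [-0.05 -0.06 -0.09] shift mm [ 1.  -0.4 81.3] | grasp pt now [0.4655 0.297  0.1011] F [ 0.5  0.2 -0.1] clk 5.75 open 88.0
[-0.96  0.96  0.25  1.7   0.17  0.79 -0.85]
```

Request:
play_rows(translation=[[0.001,-0.001,0.02],[0,0,0.02],[0,0,0.02],[0,0,0.015],[0,0,0.006],[0,0,0],[0,0,0],[0,0,0],[0,0,0],[0,0,0],[0,0,0]], delta_rot=[[0,0,0],[0,0,0],[0,0,0],[0,0,0],[0,0,0],[0,0,0],[0,0,0],[0,0,0],[0,0,0],[0,0,0],[0,0,0]], grip=[1,1,1,1,1,1,-1,-1,-1,-1,-1], squeeze=25)

```text
clock: 7.12
tool_pos: [0.465, 0.2828, 0.0669]
eef_rot: [0.664, 0.716, -0.148, 0.158]
contact_force: [0.3, 0.3, 3.2]
opening: 0.698
finger_force: 25.0
```

Run:
```python
from h import *
go([.4671,.2637,.107],tool(4.8,25)); print(r.get_state()["finger_force"])
# plate pose from top + scene, one by one
for n in("top","scene"):
    r.snapshot(n); L=r.silhouettes(n,"plate"); c=r.get_calibration(n)
    for l in L:
        m=l["pixels"].astype(float); v,u=np.nonzero(m); P=on_plane((u.mean(),v.mean()),c,.015); print(n,l["confidence"],P.round(3),m.sum())
        if np.linalg.norm(P[:2]-[.61,.027])<.05: print(fit([(m,c)],SQ(.18),0,.02,(.609,.027,opts(5,np.pi/2))))
```

```text
turn [-0.27  0.   -0.38] shift mm [-34.3   0.5 -73.3] | grasp pt now [0.4664 0.2638 0.0261] F [0.3 0.3 3.2] clk 7.125 open 61.4
24.991684611460414
top 0.69 [0.608 0.026 0.015] 5458.0
(array([0.60909021, 0.02616833, 0.11876918]), np.float64(0.04099971978531244))
scene 0.6 [0.621 0.021 0.015] 3316.0
(array([0.60773436, 0.02216857, 1.66877346]), np.float64(0.07029376286099483))
```

Request:
play_rows(translation=[[-0.011,0,-0.024],[-0.011,0,-0.024],[-0.012,0,-0.024],[-0.03,0.0125,0.0025],[-0.03,0.0125,0.0025],[-0.03,0.0125,0.0025],[-0.03,0.0125,0.0025],[-0.03,0.0125,0.0025],[-0.03,0.0125,0.0025],[-0.03,0.0125,0.0025],[-0.03,0.0125,0.0025],[-0.03,0.0125,0.0025],[0,0,0],[0,0,0]], delta_rot=[[0,0,0],[0,0,0],[0,0,0],[0,0,0],[0,0,0],[0,0,0],[0,0,0],[0,0,0],[0,0,0],[0,0,0],[0,0,0],[0,0,0],[0,0,0],[0,0,0]], grip=[-1,-1,-1,-1,-1,-1,-1,-1,-1,-1,-1,-1,-1,-1])

```text
clock: 9.07
tool_pos: [0.5957, 0.0381, 0.2388]
eef_rot: [0.663, 0.716, -0.148, 0.157]
contact_force: [0.1, 0.8, -1.7]
opening: 0.698
finger_force: 25.0
```

Run:
```python
from h import *
go([.60,.02,.11],tool(15,-65)); s=r.get_state(); print(s["finger_force"],s["q"].round(2))
p,f=kfit(); print(p.round(3),np.abs(f[:24]).max()); np.save("p.npy",p)
q=s["q"]; C=R.from_quat(s["eef_rot"]); pos=s["tool_pos"]; rv=(C.inv()*tool(15,-65)).as_rotvec()
for k in np.linspace(.2,1,5): b=ik(p,pos,C*R.from_rotvec(rv*k),[q]); q=b[0]; print(k,q.round(2),b[1].round(3))
A=tool(15,-65); b=ik(p,np.array([.6,.02,.05])-A.apply([0,0,.045]),A,[q]); print(b[0].round(2),b[1].round(3))
```

```text
turn [  3.8   89.67 -11.2 ] shift mm [-124.6   -0.5   -7.5] | grasp pt now [0.5969 0.0192 0.198 ] F [ 0.1  0.8 -1.7] clk 9.075 open 61.4
24.99270046963261 [-0.48  0.8   0.28  1.72  0.33  0.77 -0.45]
[ 0.347  0.563  0.345  0.262  0.    -0.019  0.    -0.026 -0.    -0.
  0.    -0.   ] 0.0651493535651082
0.2 [-0.21  0.74  0.03  1.7   0.15  0.74 -0.19] 0.0
0.4 [ 0.07  0.76 -0.24  1.67 -0.04  0.78  0.07] 0.0
0.6000000000000001 [ 0.31  0.85 -0.46  1.61 -0.2   0.87  0.29] 0.0
0.8 [ 0.47  0.99 -0.63  1.54 -0.33  1.    0.46] 0.0
1.0 [ 0.57  1.14 -0.75  1.47 -0.42  1.15  0.57] 0.0
[ 0.59  1.41 -0.67  1.28 -0.31  1.19  0.7 ] 0.0
```

Request:
play_rows(translation=[[0,0,0],[0,0,0],[0,0,0],[0,0,0],[0,0,0],[0,0,0],[0,0,0],[0,0,0],[0,0,0],[0,0,0],[-0.03,0,-0.002],[-0.03,0,-0.002],[-0.03,0,-0.002],[-0.03,0,-0.002],[0,0,0],[0,0,0]], delta_rot=[[0.38,8.97,-1.12],[0.38,8.97,-1.12],[0.38,8.97,-1.12],[0.38,8.97,-1.12],[0.38,8.97,-1.12],[0.38,8.97,-1.12],[0.38,8.97,-1.12],[0.38,8.97,-1.12],[0.38,8.97,-1.12],[0.38,8.97,-1.12],[0,0,0],[0,0,0],[0,0,0],[0,0,0],[0,0,0],[0,0,0]], grip=[-1,-1,-1,-1,-1,-1,-1,-1,-1,-1,-1,-1,-1,-1,-1,-1])

```text
clock: 11.08
tool_pos: [0.6117, -0.0171, 0.1355]
eef_rot: [0.512, 0.67, 0.328, -0.426]
contact_force: [-0.4, 0.6, -1.5]
opening: 0.701
finger_force: 25.0
```

Run:
```python
from h import *
go([.60,.02,.053],tool(15,-65)); s=r.get_state(); print(s["finger_force"],s["q"].round(2))
im=r.snapshot("scene"); cv2.imwrite("pics/s2.png",cv2.resize(im[120:290,200:460],None,fx=3,fy=3))
print(r.get_state()["contact_force"])
```

```text
turn [-0.01 -0.04  0.15] shift mm [-58.4  -1.7  25.1] | grasp pt now [0.6011 0.0223 0.1166] F [-0.4  0.6 -1.5] clk 11.075 open 61.7
24.992598745612895 [ 0.59  1.31 -0.69  1.33 -0.34  1.21  0.65]
[0.0597962  0.4357472  0.22224912]
```

View pics/s2.png

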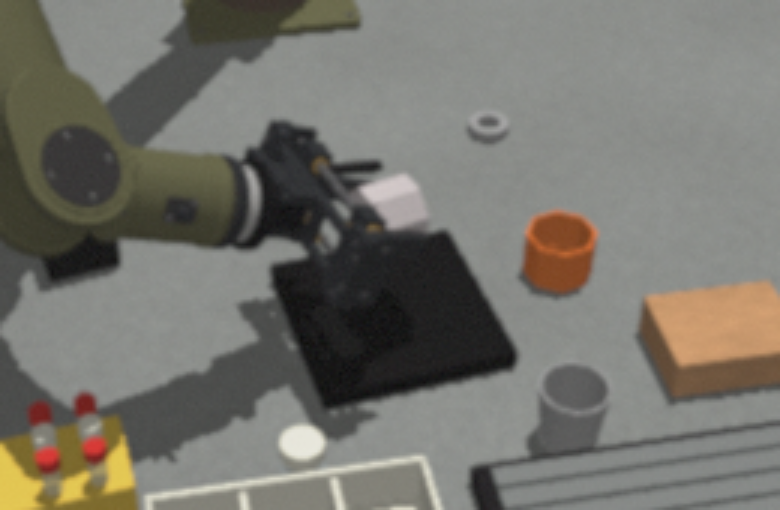

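The cup is held base-first toward the back left (crop (395,200)) over the plate, and the arm is clear of the stand. I'll lower it onto its side.

Request:
play_rows(translation=[[-0.02,0,0.0093],[-0.018,0,0.0084],[-0.012,0,0.0056],[-0.006,0,0.0028],[-0.001,0,0.0005],[-0.001,0,0.0005],[0,0,0]], delta_rot=[[0,0,0],[0,0,0],[0,0,0],[0,0,0],[0,0,0],[0,0,0],[0,0,0]], grip=[-1,-1,-1,-1,-1,-1,-1])

```text
clock: 12.0
tool_pos: [0.6121, -0.0189, 0.071]
eef_rot: [0.513, 0.67, 0.328, -0.425]
contact_force: [0.1, -0.3, -1.0]
opening: 0.701
finger_force: 25.0
```

Run:
```python
from h import *
go([.60,.02,.051],tool(15,-65)); s=r.get_state(); print(s["contact_force"],s["moment"],s["q"].round(2))
```

```text
turn [0.09 0.06 0.12] shift mm [-0.9 -1.6  0.3] | grasp pt now [0.6016 0.0205 0.0519] F [ 0.1 -0.3 -1. ] clk 12.0 open 61.7
[ 0.06013504 -0.30029419 -1.04934093] [-1.00068449 -0.22852938  0.01659591] [ 0.58  1.41 -0.66  1.28 -0.31  1.19  0.7 ]
```

Request:
play_rows(translation=[[-0.0009,0,0.0004],[0,0,0]], delta_rot=[[0,0,0],[0,0,0]], grip=[-1,-1])

```text
clock: 12.25
tool_pos: [0.6119, -0.0189, 0.0696]
eef_rot: [0.513, 0.67, 0.328, -0.425]
contact_force: [-0.3, 0.8, -1.0]
opening: 0.703
finger_force: 25.0
```

Request:
play_rows(translation=[[-0.0009,0,0.0004],[0,0,0]], delta_rot=[[0,0,0],[0,0,0]], grip=[-1,-1])

```text
clock: 12.5
tool_pos: [0.6119, -0.0189, 0.0692]
eef_rot: [0.513, 0.669, 0.328, -0.426]
contact_force: [-0.5, -1.4, 3.6]
opening: 0.699
finger_force: 25.0
```

Request:
play_rows(translation=[[0,0,0],[0,0,0],[0,0,0],[0,0,0],[0,0,-0.03],[0,0,-0.03],[0,0,-0.04],[0.03,0,-0.01],[0.04,0,-0.01],[0.04,0,-0.01],[0.04,0,0],[0,0,0],[0,0,0]], delta_rot=[[0,0,0],[0,0,0],[0,0,0],[0,0,0],[0,0,0],[0,0,0],[0,0,0],[0,0,0],[0,-9,0],[0,-10,0],[0,-10,0],[0,0,0],[0,0,0]], grip=[1,1,1,1,1,1,1,1,1,1,1,1,1])

```text
clock: 14.12
tool_pos: [0.6209, -0.0555, 0.2498]
eef_rot: [0.579, 0.755, 0.188, -0.244]
contact_force: [-0.2, -0.3, 0.2]
opening: 0.998
finger_force: 0.0
```

Run:
```python
from h import *
go([.60,.02,.051],tool(15,25),.12)
for n in("wrist","top"):
    im=r.snapshot(n); cv2.imwrite(f"pics/{n}3.png",im); print(n,[(d["point"],d["confidence"]) for d in r.look_for(n,"cup")])
a=cv2.imread("pics/wrist3.png"); b=cv2.resize(cv2.imread("pics/top3.png")[130:230,230:380],None,fx=2.7,fy=2.7)
v=np.zeros((400+270,640,3),np.uint8); v[:400]=a; v[400:,:405]=b; cv2.imwrite("pics/v3.png",cv2.resize(v,None,fx=.89,fy=.89))
```

```text
turn [ 5.000e-02 -6.091e+01 -2.000e-02] shift mm [155.   -0.6 -17.9] | grasp pt now [ 0.6141 -0.03    0.2133] F [-0.2 -0.3  0.2] clk 14.125 open 87.8
wrist [([0.5993, 0.0199, 0.0835], 0.62)]
top [([0.5967, 0.0226, 0.0817], 0.73), ([0.5688, 0.2004, 0.0052], 0.56)]
```

View pics/v3.png

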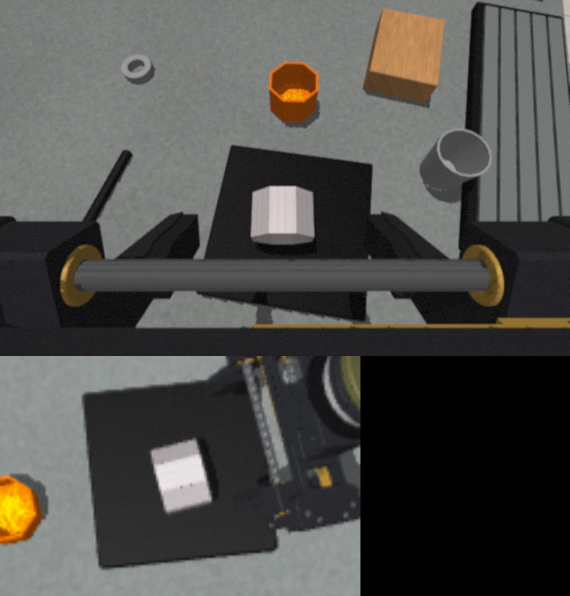

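The cup lies on its side near the plate's centre (wrist view (283,215), top crop (180,475)), with its top at 82 mm as expected. I'll regrasp it with the opposite lean.

Request:
play_rows(translation=[[0,0,0],[0,0,0],[0,0,0],[0,0,0],[0,0,0],[0,0,0],[0,0,0],[0.04,0,-0.005],[0.04,0,-0.005],[0.04,0,-0.004],[0.035,0,-0.004],[0,0,0],[0,0,0]], delta_rot=[[0,-8.7,0],[0,-8.7,0],[0,-8.7,0],[0,-8.7,0],[0,-8.7,0],[0,-8.7,0],[0,-8.7,0],[0,0,0],[0,0,0],[0,0,0],[0,0,0],[0,0,0],[0,0,0]], grip=[1,1,1,1,1,1,1,1,1,1,1,1,1])

```text
clock: 15.95
tool_pos: [0.5832, 0.0867, 0.2007]
eef_rot: [0.595, 0.774, -0.132, 0.172]
contact_force: [-0.6, -0.4, -0.1]
opening: 0.998
finger_force: 0.0
```

```bash
cat >> h.py <<'E'
def fit3(m,c,pts,x0):
    """pts(x)->3D points whose hull is the silhouette"""
    def cost(x):
        h=cv2.convexHull(proj(pts(x),c).astype(np.float32)); a=np.zeros(m.shape,np.uint8)
        cv2.fillConvexPoly(a,np.round(h*16).astype(np.int32),255,cv2.LINE_AA,4); return np.abs(a/255.-m).sum()/m.sum()
    x0=np.array(x0,float); o=minimize(cost,x0,method="Nelder-Mead",options=dict(initial_simplex=np.vstack([x0]+[x0+d for d in np.diag([.006,.006,.1])]),xatol=1e-4,fatol=1e-5)); return o.x,o.fun
E
python3 - <<'E'
from h import *
def side(x):
    a=np.array([np.cos(x[2]),np.sin(x[2]),0]);l=np.array([-a[1],a[0],0])
    return np.array([[x[0],x[1],.051]+s*.023*a+l*o[0]+np.array([0,0,o[1]]) for s in(-1,1) for o in OCT])
r.snapshot("wrist"); m=mask("wrist","cup",np.array([.6,.02]),.06)
x=(.6007,.0234,np.radians(105))
if m: x,f=fit3(*m,side,x); print("cup mid",x[:2].round(4),np.degrees(x[2]).round(1),round(f,3))
g=np.array([x[0],x[1],.051])+.005*np.array([np.cos(x[2]),np.sin(x[2]),0]); print(g)
go(g,tool(np.degrees(x[2])-90,25)); print(r.get_state()["q"].round(2))
E
```

```text
cup mid [0.601  0.0201] 104.5 0.023
[0.59970709 0.02494297 0.051     ]
turn [0.22 0.04 0.23] shift mm [  6.2   0.5 118. ] | grasp pt now [0.5883 0.0677 0.1606] F [-0.4 -0.  -0.1] clk 16.05 open 87.8
[-0.55  0.83  0.24  1.8   0.45  0.63 -0.5 ]
```

Request:
play_rows(translation=[[0.003,0.0005,0.03],[0.003,0,0.03],[0,0,0.03],[0,0,0.02],[0,0,0.008],[0,0,0],[0,0,0],[0,0,0],[0,0,0],[0,0,0],[0,0,0]], delta_rot=[[0,0,0],[0,0,0],[0,0,0],[0,0,0],[0,0,0],[0,0,0],[0,0,0],[0,0,0],[0,0,0],[0,0,0],[0,0,0]], grip=[1,1,1,1,1,1,-1,-1,-1,-1,-1], squeeze=25)

```text
clock: 17.42
tool_pos: [0.5953, 0.0459, 0.0921]
eef_rot: [0.595, 0.774, -0.131, 0.172]
contact_force: [-0.6, 1.7, 5.8]
opening: 0.704
finger_force: 25.0
```

Run:
```python
from h import *
s=r.get_state(); print(s["finger_force"],s["contact_force"])
A=tool(15,25); print("world up 120mm in tool",A.inv().apply([0,0,.12]).round(4)); go([.6,.03,.17],A)
```

```text
24.996130450163037 [-0.63991413  1.6640028   5.82138892]
world up 120mm in tool [-0.0507 -0.     -0.1088]
turn [ 0.12 -0.05 -0.07] shift mm [ -48.     0.4 -108.6] | grasp pt now [0.6003 0.0276 0.0513] F [-0.6  1.7  5.8] clk 17.425 open 61.9
```

Request:
play_rows(translation=[[-0.012,0,-0.026],[-0.013,0,-0.028],[-0.013,0,-0.028],[-0.013,0,-0.028],[0,0,0],[0,0,0],[0,0,0],[0,0,0],[0,0,0],[0,0,0],[0,0,0],[0,0,0],[0,0,0],[0,0,0],[0,0,0],[0,0,0]], delta_rot=[[0,0,0],[0,0,0],[0,0,0],[0,0,0],[0,9,0],[0,9,0],[0,9,0],[0,9,0],[0,9,0],[0,9,0],[0,9,0],[0,9,0],[0,9,0],[0,9,0],[0,0,0],[0,0,0]], grip=[-1,-1,-1,-1,-1,-1,-1,-1,-1,-1,-1,-1,-1,-1,-1,-1])

```text
clock: 19.42
tool_pos: [0.5947, 0.0463, 0.2133]
eef_rot: [0.513, 0.67, 0.327, -0.425]
contact_force: [0.5, -0.1, -0.3]
opening: 0.699
finger_force: 25.0
```

Run:
```python
from h import *
go([.60,.025,.055],tool(15,-65)); s=r.get_state(); print(s["finger_force"],s["q"].round(2))
```

```text
turn [0.04 0.08 0.12] shift mm [-152.7   -0.4    2.1] | grasp pt now [0.5842 0.0856 0.1942] F [ 0.5 -0.1 -0.3] clk 19.425 open 61.5
24.996789337601513 [ 0.61  1.22 -0.86  1.48 -0.3   1.08  0.49]
```

Request:
play_rows(translation=[[-0.03,0,0],[-0.035,0,0],[-0.035,0,0],[-0.03,0,0.001],[-0.016,0,0.001],[-0.006,0,0],[0,0,0]], delta_rot=[[0,0,0],[0,0,0],[0,0,0],[0,0,0],[0,0,0],[0,0,0],[0,0,0]], grip=[-1,-1,-1,-1,-1,-1,-1])

```text
clock: 20.3
tool_pos: [0.6115, -0.0139, 0.0753]
eef_rot: [0.513, 0.67, 0.328, -0.426]
contact_force: [-0.1, 0.7, -0.9]
opening: 0.7
finger_force: 25.0
```

Request:
play_rows(translation=[[-0.0018,0,0.0008],[-0.0009,0,0.0004],[0,0,0]], delta_rot=[[0,0,0],[0,0,0],[0,0,0]], grip=[-1,-1,-1])

```text
clock: 20.68
tool_pos: [0.6112, -0.0144, 0.0715]
eef_rot: [0.513, 0.669, 0.328, -0.426]
contact_force: [-0.2, 0.1, -1.9]
opening: 0.698
finger_force: 25.0
```

Request:
play_rows(translation=[[-0.0009,0,0.0004],[-0.0009,0,0.0004],[0,0,0]], delta_rot=[[0,0,0],[0,0,0],[0,0,0]], grip=[-1,-1,-1])

```text
clock: 21.05
tool_pos: [0.6111, -0.0145, 0.0692]
eef_rot: [0.513, 0.669, 0.328, -0.426]
contact_force: [1.2, -0.2, -1.1]
opening: 0.698
finger_force: 25.0
```

Request:
play_rows(translation=[[-0.0009,0,0.0004],[0,0,0]], delta_rot=[[0,0,0],[0,0,0]], grip=[-1,-1])

```text
clock: 21.3
tool_pos: [0.6112, -0.0145, 0.0682]
eef_rot: [0.513, 0.669, 0.328, -0.426]
contact_force: [-0.8, 0.5, -0.6]
opening: 0.702
finger_force: 25.0
```

Request:
play_rows(translation=[[-0.0009,0,0.0004],[0,0,0]], delta_rot=[[0,0,0],[0,0,0]], grip=[-1,-1])

```text
clock: 21.55
tool_pos: [0.6112, -0.0145, 0.0672]
eef_rot: [0.513, 0.669, 0.328, -0.426]
contact_force: [0.6, 0.5, -1.2]
opening: 0.704
finger_force: 25.0
```

Request:
play_rows(translation=[[-0.0009,0,0.0004],[0,0,0]], delta_rot=[[0,0,0],[0,0,0]], grip=[-1,-1])

```text
clock: 21.8
tool_pos: [0.6112, -0.0145, 0.0664]
eef_rot: [0.513, 0.669, 0.328, -0.426]
contact_force: [-0.1, -0.0, -0.8]
opening: 0.7
finger_force: 25.0
```

Request:
play_rows(translation=[[-0.0009,0,0.0004],[0,0,0]], delta_rot=[[0,0,0],[0,0,0]], grip=[-1,-1])

```text
clock: 22.05
tool_pos: [0.6113, -0.0145, 0.0663]
eef_rot: [0.513, 0.669, 0.328, -0.426]
contact_force: [-1.0, -2.2, 4.5]
opening: 0.701
finger_force: 25.0
```

Request:
play_rows(translation=[[-0.0009,0,0.0004],[0,0,0]], delta_rot=[[0,0,0],[0,0,0]], grip=[-1,-1])

```text
clock: 22.3
tool_pos: [0.6113, -0.0145, 0.0662]
eef_rot: [0.512, 0.669, 0.329, -0.427]
contact_force: [-1.2, -3.5, 8.5]
opening: 0.701
finger_force: 25.0
```

Request:
play_rows(translation=[[0,0,0],[0,0,0],[0,0,0],[0,0,0],[0,0,-0.03],[0,0,-0.03],[0,0,-0.04],[0.04,0,-0.01],[0.04,0,-0.01],[0.04,0,-0.01],[0.04,0,0],[0,0,0],[0,0,0],[0,0,0],[0,0,0]], delta_rot=[[0,0,0],[0,0,0],[0,0,0],[0,0,0],[0,0,0],[0,0,0],[0,0,0],[0,0,0],[0,-9,0],[0,-10,0],[0,-10,0],[0,-10,0],[0,-10,0],[0,-10,0],[0,-6,0]], grip=[1,1,1,1,1,1,1,1,1,1,1,1,1,1,1])

```text
clock: 24.18
tool_pos: [0.6193, -0.0448, 0.2562]
eef_rot: [0.608, 0.794, 0.001, 0.002]
contact_force: [-0.2, 0.3, -0.9]
opening: 1.002
finger_force: 0.0
```

Run:
```python
from h import *
go([.60,.025,.055],tool(15,0))
c=r.get_calibration("wrist"); im=r.snapshot("wrist"); cv2.imwrite("pics/w4f.png",im)
for t in("cup","cup_spot"): print(t,[(d["point"],d["confidence"]) for d in r.look_for("wrist",t)])
m=mask("wrist","cup",np.array([.6,.02]),.06)
if m: x,f=fit([m],OCT,.02,.066,(.6,.025,opts(5,np.pi/4))); print(x,np.degrees(x[2]),f)
uv=proj(np.array([[x[0],x[1],.066]]),c)[0]; print(uv)
u,v=np.clip(uv.astype(int),[65,65],[574,334]); cv2.imwrite("pics/w4.png",cv2.resize(im[v-65:v+65,u-65:u+65],(585,585),interpolation=cv2.INTER_CUBIC))
print(u,v)
```

```text
turn [0.19 0.12 0.14] shift mm [ 72.4  -0.6 156.2] | grasp pt now [ 0.6195 -0.0448  0.2112] F [-0.2  0.3 -0.9] clk 24.175 open 88.1
cup [([0.5998, 0.0263, 0.0673], 0.76)]
cup_spot [([0.6039, 0.0294, 0.0662], 0.73)]
[0.60022964 0.02364736 1.04316054] 59.768696560663045 0.02294880847937575
[315.42183107 106.2793482 ]
315 106
```

View pics/w4.png

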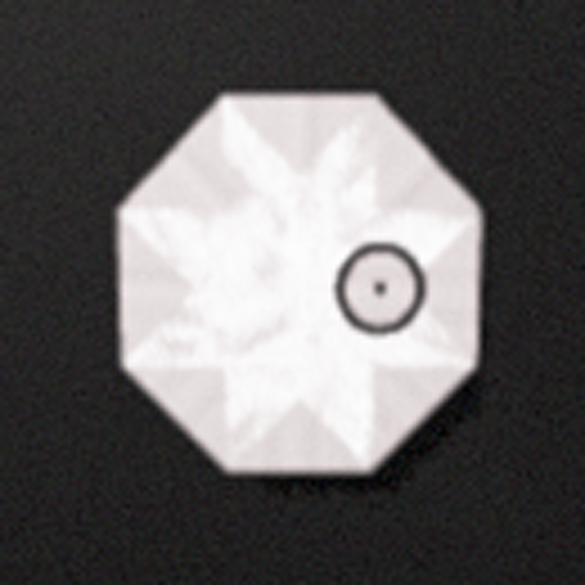

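The cup stands mouth-down. The ring shows at crop (380,288), which is wrist pixel (334,104.6).

Run:
```python
from h import *
c=r.get_calibration("wrist"); print("dot",on_plane((334.1,104.6),c,.066))
a=np.radians(14.77); print("pred",.60023+.014*np.cos(a),.02365+.014*np.sin(a))
# stand / probe from top and scene
for n in("top","scene"):
    r.snapshot(n); cc=r.get_calibration(n)
    print(n,[(d["point"],d["confidence"]) for d in r.look_for(n,"probe")],[(d["point"],d["confidence"]) for d in r.look_for(n,"stand")])
    m=mask(n,"stand",np.array([.457,-.25]),.05)
    if m: print("stand",fit([m],SQ(.07),0,.07,(.457,-.25,opts(5,np.pi/2))))
go([.457,-.25,.25],tool(0,0))
p=np.load("p.npy"); q=r.get_state()["q"]; print(q.round(2))
for az in(15,0,-15,-45,90,45):
    A=tool(az,0)
    for g in([.457,-.25,.11],[.457,-.25,.18],[.6137,.0272,.17]): b=ik(p,np.array(g)-A.apply([0,0,.045]),A,[q]); print(az,g,b[0].round(2),b[1].round(3))
```

```text
dot [0.61354778 0.02771542 0.066     ]
pred 0.6137673981001613 0.027219152935606675
top [([0.4484, -0.339, 0.0719], 0.64), ([0.452, -0.2547, 0.1402], 0.36)] [([0.4538, -0.281, 0.069], 0.78)]
stand (array([ 0.45776206, -0.25859593,  0.11964542]), np.float64(3.02290950744559))
scene [([0.4636, -0.2481, 0.0993], 0.75), ([0.4525, -0.3455, 0.071], 0.68)] [([0.4875, -0.2522, 0.0598], 0.74)]
stand (array([ 0.45498853, -0.25570212,  0.14422926]), np.float64(0.2536551030668678))
turn [ 0.08 -0.09 14.89] shift mm [-202.4 -162.5  -40.2] | grasp pt now [ 0.6195 -0.0475  0.2098] F [ 0.5  0.7 -0.1] clk 24.775 open 88.4
[ 0.17  0.75 -0.3   1.62  0.28  0.81  0.01]
15 [0.457, -0.25, 0.11] [ 0.56  0.8  -0.25  1.99  0.47  0.4   0.21] 0.0
15 [0.457, -0.25, 0.18] [ 0.61  0.68 -0.32  1.95  0.38  0.57  0.29] 0.0
15 [0.6137, 0.0272, 0.17] [ 0.03  0.79 -0.27  1.68  0.29  0.71 -0.12] 0.0
0 [0.457, -0.25, 0.11] [ 0.52  0.8  -0.18  2.    0.36  0.38  0.06] 0.0
0 [0.457, -0.25, 0.18] [ 0.56  0.68 -0.25  1.95  0.3   0.55  0.11] 0.0
0 [0.6137, 0.0272, 0.17] [-0.01  0.79 -0.19  1.68  0.21  0.7  -0.31] 0.0
-15 [0.457
[... 167 characters left out ...]
06  0.78 -0.11  1.68  0.13  0.69 -0.5 ] 0.0
-45 [0.457, -0.25, 0.11] [ 0.41  0.79 -0.    2.    0.    0.35 -0.37] 0.0
-45 [0.457, -0.25, 0.18] [ 0.42  0.67 -0.01  1.96  0.02  0.51 -0.39] 0.0
-45 [0.6137, 0.0272, 0.17] [-0.14  0.78  0.04  1.69 -0.05  0.67 -0.86] 0.0
90 [0.457, -0.25, 0.11] [ 0.75  0.85 -0.57  1.98  0.86  0.57  1.15] 0.0
90 [0.457, -0.25, 0.18] [ 0.81  0.75 -0.67  1.94  0.71  0.71  1.28] 0.0
90 [0.6137, 0.0272, 0.17] [ 0.21  0.85 -0.61  1.67  0.62  0.83  0.9 ] 0.0
45 [0.457, -0.25, 0.11] [ 0.64  0.82 -0.38  1.99  0.66  0.46  0.55] 0.0
45 [0.457, -0.25, 0.18] [ 0.7   0.7  -0.47  1.95  0.53  0.62  0.67] 0.0
45 [0.6137, 0.0272, 0.17] [ 0.11  0.81 -0.42  1.67  0.44  0.76  0.27] 0.0
```

The ring is at (0.6136, 0.0275, 0.066), and pixel and cup fit agree within 1 mm. Now to the white probe.

Request:
play_rows(translation=[[0,0,-0.02],[0,0,-0.02],[-0.03,-0.023,0],[-0.03,-0.023,0],[-0.03,-0.023,0],[-0.03,-0.023,0],[-0.03,-0.023,0],[-0.03,-0.023,0],[-0.022,-0.024,0],[0,0,0],[0,0,0]], delta_rot=[[0,0,7.5],[0,0,7.4],[0,0,0],[0,0,0],[0,0,0],[0,0,0],[0,0,0],[0,0,0],[0,0,0],[0,0,0],[0,0,0]], grip=[1,1,1,1,1,1,1,1,1,1,1])

```text
clock: 26.15
tool_pos: [0.4585, -0.2484, 0.2948]
eef_rot: [0.706, 0.708, 0.002, 0.0]
contact_force: [0.5, -0.1, -0.5]
opening: 1.001
finger_force: 0.0
```

Run:
```python
from h import *
go([.457,-.25,.25],tool(0,0))
c=r.get_calibration("wrist"); im=r.snapshot("wrist"); cv2.imwrite("pics/w5.png",im)
print([(d["point"],d["confidence"]) for d in r.look_for("wrist","probe")])
for l in r.silhouettes("wrist","probe"):
    v,u=np.nonzero(l["pixels"]); print(l["confidence"],u.mean(),v.mean(),u.min(),u.max(),v.min(),v.max(),len(u))
print("hyp",proj(np.array([[.455,-.252,.14],[.455,-.252,.076]]),c))
```

```text
turn [ 0.16 -0.11  0.11] shift mm [-1.6 -1.5 -0.2] | grasp pt now [ 0.4587 -0.2483  0.2498] F [ 0.5 -0.1 -0.5] clk 26.15 open 88.1
[([0.451, -0.2485, 0.1067], 0.75), ([0.4477, -0.3343, 0.0638], 0.74)]
0.76 303.4635294117647 273.6788235294118 288 318 251 290 850
0.58 312.25642909625276 197.3269654665687 295 330 174 223 1361
hyp [[311.55563662 211.01531377]
 [312.2901518  191.76688008]]
```

View pics/w5.png

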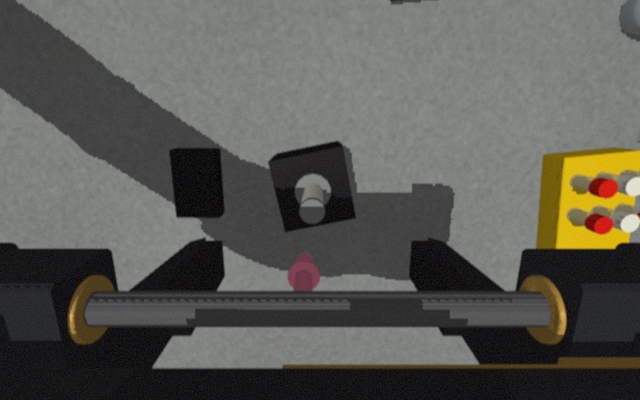

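The white probe's top is at (312,211) and its collar at (312,190), with the pink one below at (303,274). The projection agrees with about (0.455, -0.252).

Run:
```python
from h import *
c=r.get_calibration("wrist"); t=on_plane((312.2,210.6),c,.14); print(t)
m=[l["pixels"] for l in r.silhouettes("wrist","probe")]; m=[a for a in m if np.nonzero(a)[0].mean()<235]
if m:
    a=m[0].astype(float)
    def ren(x):
        o=np.zeros(a.shape,np.uint8); th=np.linspace(0,2*np.pi,24)
        for rad,z0,z1,off in((.009,.076,.14,1.),(.017,.07,.076,0.)):
            pts=np.array([[x[0]+x[2]*(z-.07)+rad*np.cos(k),x[1]+x[3]*(z-.07)+rad*np.sin(k),z] for z in(z0,z1) for k in th])
            cv2.fillConvexPoly(o,np.round(cv2.convexHull(proj(pts,c).astype(np.float32))*16).astype(np.int32),255,cv2.LINE_AA,4)
        return o/255.
    f=lambda x:np.abs(ren(x)-a).sum()/a.sum()
    x0=np.array([t[0],t[1],0,0]); o=minimize(f,x0,method="Nelder-Mead",options=dict(initial_simplex=np.vstack([x0]+[x0+d for d in np.diag([.004,.004,.05,.05])]),xatol=1e-4,fatol=1e-5)); print(o.x,o.fun)
go([t[0],t[1],.11],tool(0,0))
```

```text
[ 0.45564071 -0.25116036  0.14      ]
[ 0.45517726 -0.25305188  0.00235005  0.01525752] 0.05549840803330884
turn [ 0.12 -0.1   0.19] shift mm [ -3.1  -2.9 139.6] | grasp pt now [ 0.4587 -0.2479  0.2496] F [ 0.5 -0.3  0.1] clk 26.35 open 87.9
```

Request:
play_rows(translation=[[-0.004,-0.0034,0.03],[0,0,0.035],[0,0,0.035],[0,0,0.025],[0,0,0.014],[0,0,0],[0,0,0],[0,0,0],[0,0,0],[0,0,0],[0,0,0],[0,0,0],[0,0,0],[0,0,0]], delta_rot=[[0,0,0],[0,0,0],[0,0,0],[0,0,0],[0,0,0],[0,0,0],[0,0,0],[0,0,0],[0,0,0],[0,0,0],[0,0,0],[0,0,0],[0,0,0],[0,0,0]], grip=[1,1,1,1,1,1,-1,-1,-1,-1,-1,-1,-1,-1], squeeze=30)

```text
clock: 28.1
tool_pos: [0.4546, -0.2529, 0.1555]
eef_rot: [0.707, 0.708, 0.001, 0.0]
contact_force: [-0.3, 0.1, 0.2]
opening: 0.197
finger_force: 30.0
```

Run:
```python
from h import *
go([.455,-.252,.19],tool(0,0)); s=r.get_state(); print(s["finger_force"],s["contact_force"],s["moment"],s["q"].round(2))
```

```text
turn [ 0.09 -0.08  0.07] shift mm [  0.9   0.4 -79.5] | grasp pt now [ 0.4546 -0.2528  0.1105] F [-0.3  0.1  0.2] clk 28.1 open 17.3
29.996958626434207 [-0.25568914  0.11510503  0.21374249] [-0.06448049  0.01644452 -0.05383665] [ 0.52  0.79 -0.17  2.    0.33  0.37  0.1 ]
```

Request:
play_rows(translation=[[0,0,-0.01],[0,0,-0.016],[0,0,-0.018],[0,0,-0.018],[0,0,-0.018],[0,0,-0.016],[0,0,-0.014],[0,0,0],[0,0,0]], delta_rot=[[0,0,0],[0,0,0],[0,0,0],[0,0,0],[0,0,0],[0,0,0],[0,0,0],[0,0,0],[0,0,0]], grip=[-1,-1,-1,-1,-1,-1,-1,-1,-1])

```text
clock: 29.22
tool_pos: [0.4539, -0.2529, 0.2652]
eef_rot: [0.707, 0.708, 0.001, -0.0]
contact_force: [-0.7, -0.3, -2.3]
opening: 0.197
finger_force: 30.0
```

Run:
```python
from h import *
go([.6136,.0275,.22],tool(0,0)); s=r.get_state(); print(s["finger_force"],s["opening"]*88,s["contact_force"],s["moment"])
```

```text
turn [ 0.04 -0.09  0.07] shift mm [2.804e+02 1.597e+02 2.000e-01] | grasp pt now [ 0.454  -0.2529  0.2202] F [-0.7 -0.3 -2.3] clk 29.225 open 17.3
29.996628714725375 17.34986922679863 [-0.7237085  -0.30639399 -2.26529098] [-0.01632618  0.07966317  0.00448139]
```

Request:
play_rows(translation=[[0.0255,0.0145,0],[0.0255,0.0145,0],[0.0255,0.0145,0],[0.0255,0.0145,0],[0.0255,0.0145,0],[0.0255,0.0145,0],[0.0255,0.0145,0],[0.0255,0.0145,0],[0.0255,0.0145,0],[0.0255,0.0145,0],[0.0255,0.0145,0],[0,0,0],[0,0,0.02],[0,0,0]], delta_rot=[[0,0,0],[0,0,0],[0,0,0],[0,0,0],[0,0,0],[0,0,0],[0,0,0],[0,0,0],[0,0,0],[0,0,0],[0,0,0],[0,0,0],[0,0,0],[0,0,0]], grip=[-1,-1,-1,-1,-1,-1,-1,-1,-1,-1,-1,-1,-1,-1])

```text
clock: 30.98
tool_pos: [0.6118, 0.0262, 0.2443]
eef_rot: [0.707, 0.707, -0.001, -0.001]
contact_force: [0.9, 0.6, -0.4]
opening: 0.198
finger_force: 30.0
```

Run:
```python
from h import *
go([.6136,.0275,.20],tool(0,0)); s=r.get_state(); print(s["finger_force"],s["opening"]*88,s["contact_force"],s["moment"])
a=[]
for n in("wrist","scene"):
    im=r.snapshot(n); cv2.imwrite(f"pics/{n}6.png",im); c=r.get_calibration(n)
    g=s["tool_pos"]+R.from_quat(s["eef_rot"]).apply([0,0,.045])
    print(n,"tip hyp",proj([[g[0],g[1],g[2]-.10]],c),"top hyp",proj([[g[0],g[1],g[2]+.03]],c),"spot",proj([[.6136,.0275,.066]],c))
    for t in("probe_tip","cup_spot","probe"): print(t,[(d["point"],d["confidence"]) for d in r.look_for(n,t)])
w=cv2.imread("pics/wrist6.png"); sc=cv2.imread("pics/scene6.png"); uv=proj([[.61,.02,.12]],r.get_calibration("scene"))[0].astype(int)
A=cv2.resize(w[120:270,230:400],None,fx=2.35,fy=4.0/4.0*2.35); B=cv2.resize(sc[uv[1]-55:uv[1]+55,uv[0]-60:uv[0]+60],None,fx=3.3,fy=3.3)
v=np.zeros((max(A.shape[0],B.shape[0]),A.shape[1]+B.shape[1],3),np.uint8); v[:A.shape[0],:A.shape[1]]=A; v[:B.shape[0],A.shape[1]:]=B; print(v.shape,uv); cv2.imwrite("pics/v6.png",v[:600,:800])
```

```text
turn [-0.21  0.02  0.01] shift mm [ 1.3  1.8 -0.7] | grasp pt now [0.6116 0.0262 0.1993] F [ 0.9  0.6 -0.4] clk 30.975 open 17.4
29.996191151440144 17.40512119297612 [ 0.9444848   0.64446584 -0.44223629] [-0.07143957  0.11978957  0.04858765]
wrist tip hyp [[315.96243803 209.56436893]] top hyp [[315.13035973 316.05351738]] spot [[318.53373143 196.65929719]]
probe_tip [([0.5948, 0.0325, 0.0677], 0.53)]
cup_spot [([0.569, 0.1759, 0.0245], 0.77), ([0.6002, 0.0349, 0.0657], 0.73)]
probe [([0.6064, 0.0319, 0.1916], 0.9)]
scene tip hyp [[330.98726792 199.10581396]] top hyp [[332.08459555 158.28336033]] spot [[331.36216503 209.12217398]]
probe_tip []
cup_spot [([0.6146, 0.0243, 0.0628], 0.92), ([0.5773, 0.2023, 0.0262], 0.79)]
probe [([0.4521, -0.3445, 0.0727], 0.7), ([0.6198, 0.0267, 0.156], 0.5), ([0.6184, 0.022, 0.0635], 0.27)]
(363, 796, 3) [328 192]
```

View pics/v6.png

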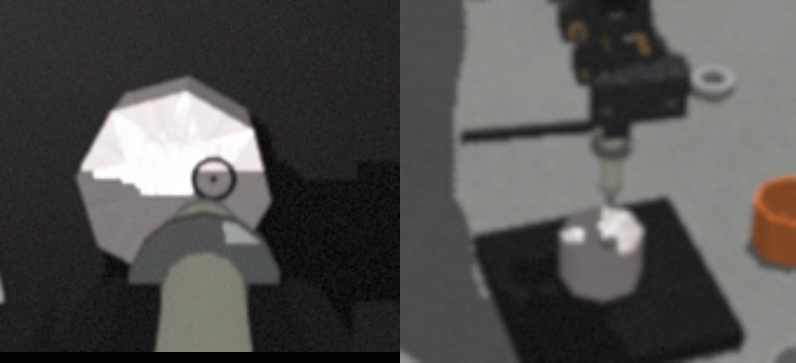

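Wrist crop: the ring's dot is at (213,178), which is wrist pixel (320.3,195.4). The collar hides the tip. In the scene crop the tip is near (612,203), just above the cup. I'll fit the probe's axis for tilt and offset.

```bash
cat > pf.py <<'E'
from h import *
def probe_fit(cams=("wrist","scene")):
    s=r.get_state(); g=s["tool_pos"]+R.from_quat(s["eef_rot"]).apply([0,0,.045]); o=g-[0,0,.0805]
    V=[]
    for n in cams:
        r.snapshot(n); c=r.get_calibration(n); L=[l for l in r.silhouettes(n,"probe")]; h=proj([o+[0,0,.035]],c)[0]
        L=[l["pixels"] for l in L if np.linalg.norm(np.array(np.nonzero(l["pixels"]))[::-1].mean(1)-h)<40]
        if not L: print(n,"no mask"); continue
        keep=np.ones((400,640)); 
        cut=proj([o+[0,0,.058]],c)[0]; keep[int(cut[1]):]*=(n=="scene"); 
        if n=="scene": keep[:int(cut[1])+1]=0
        V.append((L[0]*keep,c,keep)); print(n,"mask",V[-1][0].sum())
    def ren(x,c):
        im=np.zeros((400,640),np.uint8); th=np.linspace(0,2*np.pi,24)
        for rad,z0,z1 in((.009,0,.11),(.017,.04,.046),(.004,-.018,0)):
            P=np.array([[o[0]+x[0]+x[2]*(z-.08)+rad*np.cos(k),o[1]+x[1]+x[3]*(z-.08)+rad*np.sin(k),o[2]+z] for z in(z0,z1) for k in th])
            q=np.zeros_like(im); cv2.fillConvexPoly(q,np.round(cv2.convexHull(proj(P,c).astype(np.float32))*16).astype(np.int32),255,cv2.LINE_AA,4); im=np.maximum(im,q)
        return im/255.
    for W in [[v] for v in V]+([V] if len(V)>1 else []):
        f=lambda x:sum(np.abs(ren(x,c)*k-m).sum()/m.sum() for m,c,k in W)+ .0*x[0]
        x0=np.zeros(4); q=minimize(f,x0,method="Nelder-Mead",options=dict(initial_simplex=np.vstack([x0]+[x0+d for d in np.diag([.003,.003,.04,.04])]),xatol=1e-4,fatol=1e-5))
        x=q.x; print("off mm",(x[:2]*1e3).round(1),"tilt deg",np.degrees(x[2:]).round(1),"tip off mm",((x[:2]-x[2:]*.1)*1e3).round(1),"f",round(q.fun,3),"f0",round(f(x0),3))
    return g
E
python3 - <<'E'
from pf import *
c=r.get_calibration("wrist"); print("dot",on_plane((320.3,195.4),c,.066))
print(probe_fit())
for n in("wrist",):
    m=mask(n,"cup",np.array([.6,.02]),.06)
    r.snapshot("top")
mt=mask("top","cup",np.array([.6,.02]),.06); print(fit([mt],OCT,.02,.066,(.6,.025,[.26])) if mt else None)
E
```

```text
dot [0.61687601 0.02957962 0.066     ]
wrist mask 2067.0
scene mask 163.0
off mm [ 0.  -0.1] tilt deg [0.2 0.3] tip off mm [-0.4 -0.7] f 0.193 f0 0.202
off mm [ 0.8 -3. ] tilt deg [ 2.6 -0.9] tip off mm [-3.7 -1.5] f 0.391 f0 0.507
off mm [ 0.5 -1. ] tilt deg [1.4 0.2] tip off mm [-2.  -1.4] f 0.632 f0 0.709
[0.6137685  0.02769313 0.20166254]
(array([ 0.4947561 , -0.02053618,  2.21628983]), np.float64(2.0184030979162824))
```

Run:
```python
from pf import *
for i in range(4):
    s=r.get_state(); print(s["clock"],s["tool_pos"].round(4),s["eef_rot"].round(4),np.abs(s["qd"]).max().round(4),s["contact_force"].round(2)); c=r.get_calibration("wrist"); r.snapshot("wrist")
s=r.get_state(); print(s["tool_pos"], s["finger_force"])
c=r.get_calibration("wrist"); im=r.snapshot("wrist")
# dark dot/ring refine: local ring template via Hough
p0=proj([[.6136,.0275,.066]],c)[0]; print("pred",p0)
x,y=p0.astype(int); G=cv2.cvtColor(im[y-22:y+22,x-25:x+25],cv2.COLOR_BGR2GRAY); G=cv2.resize(G,None,fx=4,fy=4,interpolation=cv2.INTER_CUBIC)
C=cv2.HoughCircles(G,cv2.HOUGH_GRADIENT,1,20,param1=80,param2=12,minRadius=24,maxRadius=50); print(C)
if C is not None:
    for q in C[0][:3]: uv=((q[0]+.5)/4-.5+x-25,(q[1]+.5)/4-.5+y-22); print(uv,on_plane(uv,c,.066))
```

```text
31.725 [0.6135 0.0277 0.2462] [7.067e-01 7.075e-01 1.000e-03 1.000e-04] 0.0013 [-0.08 -0.48 -1.12]
31.775 [0.6135 0.0277 0.2462] [7.067e-01 7.075e-01 1.000e-03 1.000e-04] 0.001 [-0.17 -0.46 -1.24]
31.825 [0.6135 0.0277 0.2462] [7.067e-01 7.076e-01 1.000e-03 1.000e-04] 0.0027 [-0.17  0.59 -1.06]
31.875 [0.6135 0.0277 0.2462] [7.067e-01 7.075e-01 1.000e-03 1.000e-04] 0.0017 [ 0.66 -0.3  -1.32]
[0.61348458 0.02773787 0.24614951] 29.996262872591615
pred [316.66250694 198.15283195]
[[[106.5  89.5  38.8]
  [136.5  42.5  48.3]
  [152.5 130.5  26.6]
  [148.5  21.5  41.3]]]
(np.float64(317.25), np.float64(198.0)) [0.61407629 0.02762803 0.066     ]
(np.float64(324.75), np.float64(186.25)) [0.6200859  0.03736066 0.066     ]
(np.float64(328.75), np.float64(208.25)) [0.62349501 0.01899877 0.066     ]
```

Probe axis (0.6137, 0.0277) and ring (0.6141, 0.0276) are aligned, and the probe is upright. Lowering gently.

Request:
play_rows(translation=[[0,0,0.006],[0,0,0.008],[0,0,0.006],[0,0,0.004],[0,0,0.003],[0,0,0.002],[0,0,0],[0,0,0],[0,0,0],[0,0,0],[0,0,0]], delta_rot=[[0,0,0],[0,0,0],[0,0,0],[0,0,0],[0,0,0],[0,0,0],[0,0,0],[0,0,0],[0,0,0],[0,0,0],[0,0,0]], grip=[-1,-1,-1,-1,-1,-1,-1,-1,-1,-1,-1])

```text
clock: 33.35
tool_pos: [0.6136, 0.0277, 0.2172]
eef_rot: [0.707, 0.708, 0.001, 0.0]
contact_force: [-0.9, -0.5, -1.2]
opening: 0.197
finger_force: 30.0
```

```bash
cat >> pf.py <<'E'
def st(n=8):
    F=[]
    for i in range(n): F.append(r.get_state()["contact_force"]); r.snapshot("scene")
    s=r.get_state(); print(s["clock"],"tcp",s["tool_pos"].round(4),"F",np.mean(F,0).round(2),"sd",np.std(F,0).round(2),"rot",s["eef_rot"].round(4))
E
python3 - <<'E'
from pf import *
st()
E
```

```text
33.75 tcp [0.6135 0.0277 0.2172] F [-0.03  0.01 -1.39] sd [0.59 0.39 0.39] rot [7.067e-01 7.075e-01 1.000e-03 1.000e-04]
```

Request:
play_rows(translation=[[0,0,0.001],[0,0,0.001],[0,0,0.001],[0,0,0.001],[0,0,0.001],[0,0,0.001],[0,0,0.001],[0,0,0.001],[0,0,0],[0,0,0],[0,0,0],[0,0,0]], delta_rot=[[0,0,0],[0,0,0],[0,0,0],[0,0,0],[0,0,0],[0,0,0],[0,0,0],[0,0,0],[0,0,0],[0,0,0],[0,0,0],[0,0,0]], grip=[-1,-1,-1,-1,-1,-1,-1,-1,-1,-1,-1,-1])

```text
clock: 35.25
tool_pos: [0.6136, 0.0278, 0.2092]
eef_rot: [0.707, 0.708, 0.001, 0.0]
contact_force: [-1.0, -0.1, 0.7]
opening: 0.191
finger_force: 30.0
```

Run:
```python
from pf import *
st(10)
```

```text
35.75 tcp [0.6136 0.0278 0.2092] F [-0.11 -0.09 -0.04] sd [0.48 0.53 0.49] rot [7.067e-01 7.076e-01 1.000e-03 1.000e-04]
```

Request:
play_rows(translation=[[0,0,0.001],[0,0,0.001],[0,0,0.001],[0,0,0],[0,0,0],[0,0,0],[0,0,0]], delta_rot=[[0,0,0],[0,0,0],[0,0,0],[0,0,0],[0,0,0],[0,0,0],[0,0,0]], grip=[-1,-1,-1,-1,-1,-1,-1])

```text
clock: 36.62
tool_pos: [0.6136, 0.0278, 0.2062]
eef_rot: [0.707, 0.708, 0.001, 0.0]
contact_force: [-0.9, -0.0, -0.5]
opening: 0.198
finger_force: 30.0
```

Run:
```python
from pf import *
st(20)
c=r.get_calibration("scene"); im=r.snapshot("scene"); w=r.snapshot("wrist")
u,v=proj([[.6136,.0277,.09]],c)[0].astype(int)
A=cv2.resize(im[v-35:v+35,u-35:u+35],(400,400),interpolation=cv2.INTER_CUBIC); B=cv2.resize(w[140:280,250:390],(400,400),interpolation=cv2.INTER_CUBIC); cv2.imwrite("pics/v7.png",np.hstack([A,B]))
```

```text
37.625 tcp [0.6136 0.0278 0.2062] F [-0.09  0.26  0.66] sd [0.51 0.32 0.56] rot [7.067e-01 7.075e-01 1.000e-03 1.000e-04]
```

View pics/v7.png

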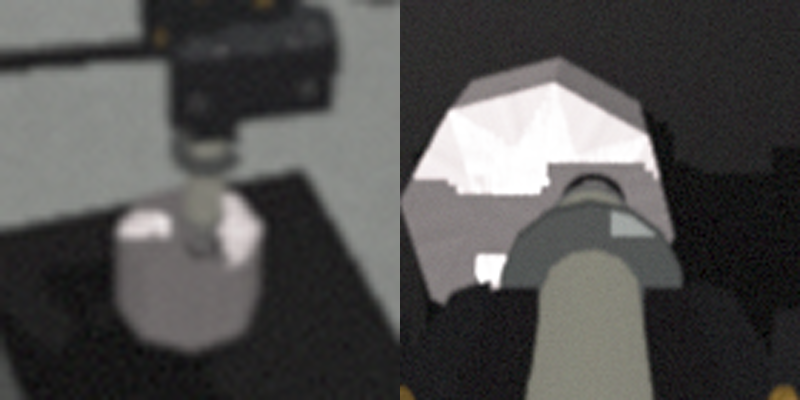

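The tip is inside the ring: the ring's arc sits concentric behind the barrel's lower end at (590,185). Force and height both give about 5.2 mm of push, so I'll add 0.7 mm.

Request:
play_rows(translation=[[0,0,0.0007],[0,0,0],[0,0,0],[0,0,0],[0,0,0]], delta_rot=[[0,0,0],[0,0,0],[0,0,0],[0,0,0],[0,0,0]], grip=[-1,-1,-1,-1,-1])

```text
clock: 38.35
tool_pos: [0.6136, 0.0278, 0.2055]
eef_rot: [0.707, 0.708, 0.001, 0.0]
contact_force: [-0.9, -0.1, 2.0]
opening: 0.193
finger_force: 30.0
```

Run:
```python
from pf import *
st(12)
print(r.finish_job())
```

```text
38.95 tcp [0.6136 0.0278 0.2055] F [-0.09  0.07  0.9 ] sd [0.53 0.48 0.46] rot [7.067e-01 7.075e-01 1.000e-03 1.000e-04]
the job is handed in; nothing more can be done
None
```

Job handed in at 39 s: the cup stands mouth-down on the plate, released, and the upright probe is held with its tip inside the ring, pushed in about 6 mm (about 2.3 N).

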